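# Scan a weld with a spring-loaded probe

## Robot

A 6-joint arm with a two-finger parallel gripper is mounted at the origin on the work surface. World frame = base frame: x ahead of the robot, y to its left, z up, the work surface at z = 0. Lengths are in m, angles in rad, forces in N, time in s.
With the tool pointing down it reaches from about 0.35 to 0.95 m from the base axis. Payload 17.4 kg.
Tool frame: the origin (TCP) lies on the centre line of the jaws, within the pads' length; the fingertips stand 19 mm ahead of it and the grasp point (between the pads) is the TCP; z points along the fingers, y is the line along which they close (so a half turn about z gives the same grasp; the last joint's range is limited). The gripper opens to 93 mm and grips with 3 to 60 N. Pads are 15 mm wide; open, the fingers measure 128 mm over their backs; the gripper's body (75 mm by 188 mm) begins 65 mm behind the grasp point.
Start: joints at [1.078, 0.116, 1.442, -0, 1.584, -0.038], TCP at [0.297, 0.606, 0.238] pointing down, gripper open.
Joint ranges: [-2.83, 2.83], [-0.83, 2.19], [0.07, 2.5], [-1.14, 4.28], [0.01, 3], [-2.97, 2.97]. Speed limits (rad/s): [1.89, 1.89, 2.22, 3.14, 3.14, 3.14].

## Interface

Orientations are given as a unit quaternion [w, x, y, z].
In Python, from bench import ctrl gives the robot as it stands.
- The arm moves only by the tool play_rows, never from a script. Its argument "steps" is a list of rows, each an object of numbers: "x", "y", "z": the shift along the tool's x, y, z in mm; "rx", "ry", "rz": the turn, a rotation vector about the tool's x, y, z in degrees. A call has exactly 8 rows; each row shifts and turns the commanded pose from where the row before left it, along the tool's axes as they then stand; what a row does not reach is not made up. A row lasts 1/10 s, in which the tool goes at most 50 mm and 8.59 degrees, less where a joint would pass 70% of its speed; a pose out of reach is approached as far as the arm can. A call is refused whole if a number of a shift passes 50 or a number of a turn 8.59, either way. A call with a gripper value outside its range is refused whole. "jaw" is the closure, from -1 (fully open) to 1 (shut), set as the call begins (left out, the last holds). The fingers move at their own pace and stop on an object; the grip force is fixed at half the most. Time passes only in rows, so rows that do not move let the fingers close, or fill a call up. It gives the time, the measured TCP pose, the force, the opening and the grip force at its end, in the units of the state.
- ctrl.state(): the state, without advancing time (a new reading comes with each control period).
- ctrl.get_image(name): name is "side" or "top" or "wrist"; returns the picture (480x640x3 uint8, red, green, blue); there is no depth.
- ctrl.camera_model(name): a dict with "fx", "fy", "cx", "cy" (pixels), "distortion" ([k1, k2, p1, p2, k3] as OpenCV has them; the pictures are not rectified), "rvec" (rotation vector, rad) and "tvec" (3), from world to camera coordinates, as OpenCV has them. Camera axes: x right, y down, z forward; pixel columns grow to the right and rows downward; lengths in m; the calibration is good to about 2 mm. A picture is of the moment at which its call begins: read the wrist's pose just before it. camera_model takes no time and is no camera call; for the wrist camera it gives the pose at the moment of the call.
- ctrl.finish_job(): hands the job in; it is judged then, once.
The state is a dict: "time_s": time; "joint_pos": joint angles; "qvel": joint speeds; "effort": joint torques, N m; "eef_pos": TCP position; "tcp_rot": TCP orientation; "contact_force": force on the tool from outside, world axes, zero at the start; "ft_torque": the same for the moment, N m; "width": opening from 0.0 (shut) to 1.0 (fully open); "gripper_force": force on a finger pad.
Only numpy, scipy, OpenCV 4.12 (cv2) and the standard library are available. Lean on these libraries where they do the work, as an engineer would, in place of code of your own. Each camera call takes 0.05 s, during which the arm holds its last target. There are 200 camera calls.

## Task

Clear the scribed lane beside the weld by sliding the plain steel block over the plate, never lifting it, squarely into its outlined bay. Then take the spring-loaded probe from its dock, set it lengthwise on the lane's square mark and sweep it between the two lines to the cross in one unbroken pass, with a steady light pressure that keeps its spring about half compressed and never slack or bottomed out. Stand the probe back in its dock, let go, and leave everything else where it was.

Things in the scene. Friction and masses are not known exactly. Their poses are not given: they have to be found in the camera images.
- plate: fixed steel test plate lying on the desk, 320 (x) x 220 (y) x 20 mm; origin at the centre of its underside, z up. A weld bead 14 mm wide and 2.5 mm high runs along x through its middle (y = 0). The scan lane, two thin scribed lines 40 mm apart along x, has its centre line at y = +34 mm, on the side towards the robot; +x points along it from the square mark to the cross
- scan_start (a point): centre of the outlined rectangle (48 x 34 mm) in the lane, on the plate's top surface, at plate (-100, 34, 20) mm; axes as the plate's
- scan_end (a point): centre of the X-shaped cross (about 45 mm) at the lane's other end, on the plate's top surface, at plate (100, 34, 20) mm; the pass is 200 mm long; axes as the plate's
- bay (a point): centre of the outlined bay (80 along plate x, 46 along plate y) on the plate's top surface beside the lane near its edge, at plate (85, 83, 20) mm; axes as the plate's
- block: loose plain rectangular dark steel block, 70 (x) x 38 (y) x 36 mm high, about 0.7 kg, standing on the plate in the lane; origin at the centre of its underside, x along its length
- dock: fixed shallow open aluminium tray, 72 (x) x 58 (y) x 14 mm high, walls 5 mm thick, inside 62 x 48 mm; origin at the centre of its underside, x along its length. The probe stands in it, lengths parallel
- dock_in (a point): centre of the dock's inner floor, 5 mm above the desk
- probe: loose hand probe, 110 mm high, about 0.16 kg, standing upright: grey shoe 44 (x) x 30 (y) x 14 mm at the bottom, 10 mm gap, aluminium housing 42 x 28 mm from 24 to 50 mm up, black rectangular handle 30 (x) x 22 (y) mm from 50 to 105 mm up, cap 34 x 26 mm from 105 to 110 mm. Origin at the centre of the shoe's underside with the spring free; x along the shoe's length, z up the handle
- shoe_tip (a point): centre of the probe shoe's underside (moves up with the shoe)
- shoe (a joint): how far the probe's shoe is pushed up against its spring, m: 0 free, 0.010 bottomed out; it takes about 2.5 N to start and 6 N at the end, and does not give under the probe's own weight
- wedge: bystander: loose stepped steel wedge of four steps, 96 x 36 mm, 10 to 34 mm high, on the plate beyond the weld; origin under its centre
- bottle: bystander: loose white plastic bottle, 60 mm diameter, 155 mm high; stands to one side of the plate, the dock to the other; origin under its centre
- brush: bystander: loose brush lying on the desk beyond the plate, handle to its -x; origin under it
- marker: bystander: loose white marker, 130 mm long, 16 mm thick, lying on the plate beyond the weld; x along it, origin 50 mm from its white end
- vee: bystander: loose steel vee block, 90 x 60 x 48 mm, on the desk; origin under its centre
- tin: bystander: loose round tin, 72 mm diameter, 60 mm high; origin under its centre

How it is judged:
On the way, in this order (a step that is already met when the one before it is completed fails the run):
1. the plain block lies in its bay, let go (x of block in the frame of bay between -0.01 and 0.01 m and y of block in the frame of bay between -0.007 and 0.007 m and angle between the x axis of block and the x axis of plate, either way round below 0.15 rad and z of block in the frame of bay between -0.004 and 0.004 m and linear speed of block below 0.02 m/s and contact force between the fingers and block below 0.2 N), for 0.2 s.
2. the held probe presses on the square mark, lengthwise in the lane, spring 1.5 to 8.5 mm compressed (value of joint shoe between 0.0015 and 0.0085 m and contact force between the fingers and probe above 1 N and z of shoe_tip in the frame of scan_start below 0.004 m and y of shoe_tip in the frame of scan_start between -0.008 and 0.008 m and angle between the x axis of probe and the x axis of plate, either way round below 0.2 rad and x of shoe_tip in the frame of scan_start between -0.018 and 0.018 m), for 0.1 s.
3. still pressing, it passes the middle of the lane (value of joint shoe between 0.0015 and 0.0085 m and contact force between the fingers and probe above 1 N and z of shoe_tip in the frame of scan_start below 0.004 m and y of shoe_tip in the frame of scan_start between -0.008 and 0.008 m and angle between the x axis of probe and the x axis of plate, either way round below 0.2 rad and x of shoe_tip in the frame of scan_start between 0.08 and 0.12 m), for 0.05 s.
4. still pressing, it reaches the cross (value of joint shoe between 0.0015 and 0.0085 m and contact force between the fingers and probe above 1 N and z of shoe_tip in the frame of scan_start below 0.004 m and y of shoe_tip in the frame of scan_start between -0.008 and 0.008 m and angle between the x axis of probe and the x axis of plate, either way round below 0.2 rad and x of shoe_tip in the frame of scan_start between 0.182 and 0.218 m), for 0.1 s.
At the end, for the whole second after the job is handed in: block at rest flat on the plate in its bay (within 10 mm along, 7 mm across, 0.15 rad), probe at rest upright (0.1 rad) on the dock's floor (shoe within 15 mm of its centre and 4 mm of its height) (x of block in the frame of bay between -0.01 and 0.01 m and y of block in the frame of bay between -0.007 and 0.007 m and angle between the x axis of block and the x axis of plate, either way round below 0.15 rad and z of block in the frame of bay between -0.004 and 0.004 m and linear speed of each of block, probe below 0.02 m/s and horizontal distance between shoe_tip and dock_in below 0.015 m and z of shoe_tip in the frame of dock_in between -0.004 and 0.004 m and angle between probe's own z axis and vertical below 0.1 rad); the robot touches nothing.
It fails at once if the plain block is lifted, tipped or pushed off the plate (z of block in the frame of bay above 0.006 m or z of block in the frame of bay below -0.006 m or angle between block's own z axis and vertical above 0.15 rad).
It fails at once if the probe's spring is bottomed out (over 9.4 mm) (value of joint shoe above 0.0094 m).
It fails at once if the shoe is over the lane between the two end marks, lower than 25 mm, without its spring pressed by at least 0.4 mm (lost contact, or a pass begun or broken off midway) (x of shoe_tip in the frame of scan_start between 0.025 and 0.175 m and y of shoe_tip in the frame of scan_start between -0.025 and 0.025 m and z of shoe_tip in the frame of scan_start below 0.025 m and value of joint shoe below 0.0004 m).
It fails at once if the shoe touches the plate with its centre more than 9 mm off the lane's centre line (contact force between probe and plate above 0.3 N and (y of shoe_tip in the frame of scan_start above 0.009 m or y of shoe_tip in the frame of scan_start below -0.009 m)).
It fails at once if a bystander is moved more than 25 mm or knocked over (distance of any of wedge, bottle, brush, marker, vee, tin from where it was at the start of the episode above 0.025 m or angle between any of bottle, wedge, vee, tin's own z axis and vertical above 0.4 rad).
It also fails if it takes over 70 s, if anything falls off the work surface, if the arm or the gripper's body presses on something with over 40 N, if the wrist force passes 120 N, or if a joint passes its speed limit or range.

## Working session

There is one attempt and no reset: what is moved stays moved. The work goes in short steps, Python scripts to look and compute and a tool call to move; the robot and the scene stay as the last step left them, time stands still between calls to the robot, and variables do not carry over. Pictures are saved under pics/ and viewed, at most 10 in all, crops included, and the job is handed in when it is done.

Besides the shell and the picture viewer there is one more tool, called as name([rows], argument=value, ...), one row to a line, values as JSON. play_rows: Moves the arm, as the interface text tells. Its arguments: {"type":"object","properties":{"steps":{"type":"array","items":{"type":"object","properties":{"x":{"type":"number"},"y":{"type":"number"},"z":{"type":"number"},"rx":{"type":"number"},"ry":{"type":"number"},"rz":{"type":"number"}}}},"jaw":{"type":"number"}},"required":["steps"]}

```bash
ls; mkdir -p pics; python3 - <<'E'
from bench import ctrl
import cv2
for n in("top","side"):
    im=ctrl.get_image(n); cv2.imwrite(f"pics/{n}0.png",im[:,:,::-1]); print(n,ctrl.camera_model(n))
s=ctrl.state(); print(s)
E
```

```text
pics
top {'fx': 595.3702499919629, 'fy': 595.3702499919629, 'cx': 326.3013201808092, 'cy': 238.4089938358421, 'distortion': array([-0.13546056,  0.        ,  0.        ,  0.        ,  0.        ]), 'rvec': array([ 2.11874001, -2.18208383,  0.16221009]), 'tvec': array([0.01686896, 0.6283283 , 1.211644  ])}
side {'fx': 444.53413788682894, 'fy': 444.53413788682894, 'cx': 316.3696331533024, 'cy': 246.41947955882992, 'distortion': array([0.03359343, 0.        , 0.        , 0.        , 0.        ]), 'rvec': array([ 2.23087009, -0.54072416,  0.25791758]), 'tvec': array([-0.53026276,  0.21349234,  0.69717819])}
{'time_s': 0.1, 'joint_pos': array([ 1.07822178e+00,  1.16423387e-01,  1.44217988e+00, -3.15649308e-05,
        1.58400193e+00, -3.78150879e-02]), 'qvel': array([-0.00054344, -0.00300207, -0.00282263,  0.00038206,  0.00134952,
        0.00075104]), 'effort': array([ 2.72871832e-03, -7.22891235e+01, -6.23864365e+01,  7.82994227e-02,
        2.27358006e-02, -1.69132505e-05]), 'eef_pos': array([0.29644075, 0.6062442 , 0.2370004 ]), 'tcp_rot': array([-1.17464098e-04,  2.25425642e-01,  9.74260244e-01, -4.92713685e-04]), 'contact_force': array([0.71143139, 0.65863573, 0.1767715 ]), 'ft_torque': array([ 0.00897771,  0.05743154, -0.04107579]), 'gripper_force': 0.0, 'width': 0.9982878024378786}
```

View pics/top0.png

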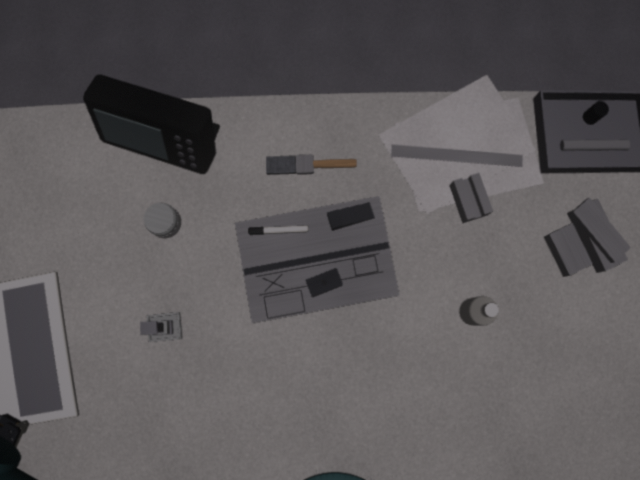

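View pics/side0.png

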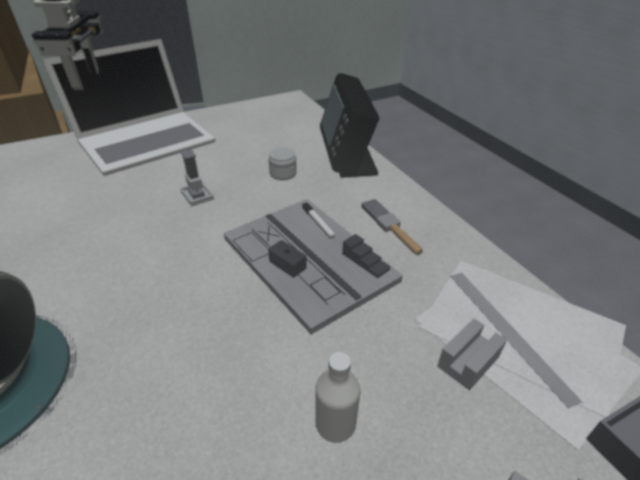

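Top view: plate corners near (236,222), (380,198), (399,296), (252,322). Block near (324,282), bay (284,304), square mark (366,265), cross (272,283), dock and probe (162,327). The side view agrees. Now I'll cast rays for rough positions.

```bash
cat > h.py <<'E'
import numpy as np, cv2
from scipy.spatial.transform import Rotation as R
from bench import ctrl
def cam(n):
    m=ctrl.camera_model(n); K=np.array([[m['fx'],0,m['cx']],[0,m['fy'],m['cy']],[0,0,1]]); return K,m['distortion'],m['rvec'],m['tvec']
def cast(c,uv,z):
    K,d,r,t=c; Rm=R.from_rotvec(r).as_matrix()
    p=cv2.undistortPoints(np.array(uv,float).reshape(-1,1,2),K,d).reshape(-1,2)
    D=np.c_[p,np.ones(len(p))]@Rm; o=-Rm.T@np.ravel(t)
    return o+D*((z-o[2])/D[:,2])[:,None]
def proj(c,P):
    K,d,r,t=c; return cv2.projectPoints(np.array(P,float).reshape(-1,1,3),r,np.array(t),K,d)[0].reshape(-1,2)
def tool():
    s=ctrl.state(); q=s['tcp_rot']; return s['eef_pos'],R.from_quat([q[1],q[2],q[3],q[0]])
def delta(p,yaw_y=None):
    """shift (mm, tool axes) to world point p now"""
    e,r=tool(); return r.inv().apply(np.array(p)-e)*1000
E
python3 - <<'E'
from h import *
np.set_printoptions(precision=4,suppress=True)
c=cam("top")
print(cast(c,[(236,222),(380,198),(399,296),(252,322)],.02))
print("block top",cast(c,[(324,282)],.056)); print("bay,sq,x",cast(c,[(284,304),(366,265),(272,283)],.02))
print("dock",cast(c,[(163,327),(148,314),(180,312),(182,340),(150,341)],.014))
print("tin,bottle,wedge",cast(c,[(161,221)],.06),cast(c,[(490,310)],.155),cast(c,[(350,216)],.04))
e,r=tool();print(e,r.as_matrix())
w=cam("wrist"); Rm=R.from_rotvec(w[2]).as_matrix(); print("cam in tool",r.inv().apply(-Rm.T@np.ravel(w[3])-e), (Rm@r.as_matrix()).T)
im=ctrl.get_image("top"); cv2.imwrite("pics/c1.png",cv2.resize(cv2.convertScaleAbs(im[180:350,130:410,::-1],alpha=1.8),None,fx=2.85,fy=2.85,interpolation=cv2.INTER_CUBIC))
E
```

```text
[[ 0.6737  0.1926  0.02  ]
 [ 0.7177 -0.1215  0.02  ]
 [ 0.5037 -0.1531  0.02  ]
 [ 0.4578  0.1608  0.02  ]]
block top [[0.5359 0.006  0.056 ]]
bay,sq,x [[ 0.4941  0.0921  0.02  ]
 [ 0.5722 -0.0852  0.02  ]
 [ 0.5395  0.1168  0.02  ]]
dock [[0.4514 0.3536 0.014 ]
 [0.4799 0.3865 0.014 ]
 [0.4827 0.3165 0.014 ]
 [0.423  0.3124 0.014 ]
 [0.4221 0.3821 0.014 ]]
tin,bottle,wedge [[0.6737 0.3467 0.06  ]] [[ 0.465  -0.3102  0.155 ]] [[ 0.6761 -0.0536  0.04  ]]
[0.2964 0.6062 0.237 ] [[-0.8984  0.4392 -0.0005]
 [ 0.4392  0.8984 -0.0009]
 [ 0.     -0.001  -1.    ]]
cam in tool [ 0.0797 -0.0004 -0.1477] [[ 0.0002 -0.9581 -0.2864]
 [ 1.      0.0001  0.0005]
 [-0.0004 -0.2864  0.9581]]
```

View pics/c1.png

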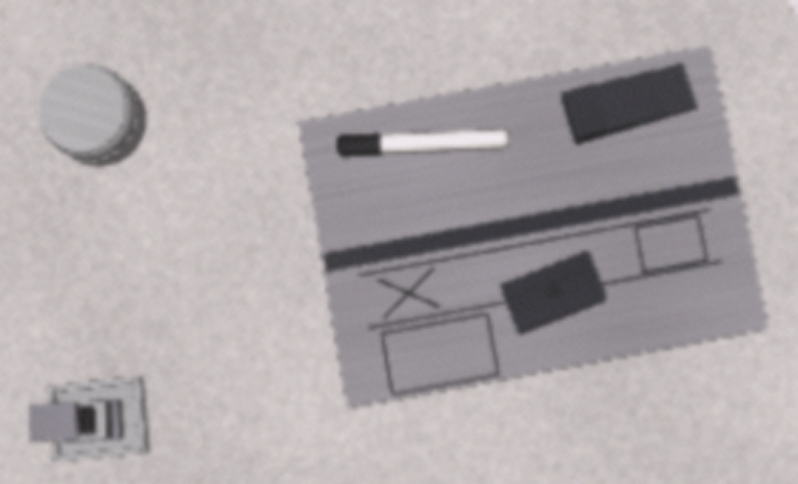

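The zoomed crop shows the block turned about 12° from the lane, and the bay, cross and square all visible. The dock is roughly world-aligned. Next I turn the tool square to the plate and look at the dock with the wrist camera.

play_rows([
  {"rz": 7, "z": -12},
  {"rz": 7, "z": -12},
  {"rz": 7, "z": -12},
  {"rz": 7, "z": -12},
  {"rz": 7, "z": -12},
  {"rz": 7, "z": -12},
  {"rz": 7, "z": -12},
  {"rz": 7, "z": -12},
], jaw=-1)

```text
validation failed for argument at $.st...
```

play_rows([
  {"x": -30, "y": 21},
  {"x": -30, "y": 21},
  {"x": -30, "y": 21},
  {"x": -30, "y": 21},
  {"x": -30, "y": 21},
  {"x": -30, "y": 21},
  {"x": -29, "y": 20},
  {},
])

```text
validation failed for argument at $.st...
```

```bash
python3 - <<'E'
from h import *
np.set_printoptions(precision=4,suppress=True)
e,r=tool();c=cam("wrist");print(e,r.as_matrix()[:,0],c[0][0,0])
im=ctrl.get_image("wrist"); cv2.imwrite("pics/w1.png",im[:,:,::-1])
np.savez("w1",im=im,r=c[2],t=c[3],K=c[0],d=c[1])
E
```

```text
[0.2965 0.6063 0.2371] [-0.8984  0.4392  0.    ] 361.7242941350932
```

View pics/w1.png

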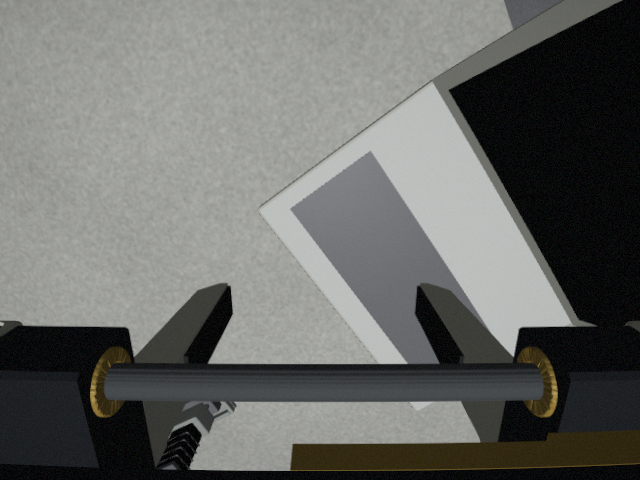

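The wrist view shows the laptop and the fingers, with the dock only just in at lower left. The move was refused because rows need every field, so I'll resend it.

play_rows([
  {"x": 0, "y": 0, "z": -12, "rx": 0, "ry": 0, "rz": 7},
  {"x": 0, "y": 0, "z": -12, "rx": 0, "ry": 0, "rz": 7},
  {"x": 0, "y": 0, "z": -12, "rx": 0, "ry": 0, "rz": 7},
  {"x": 0, "y": 0, "z": -12, "rx": 0, "ry": 0, "rz": 7},
  {"x": 0, "y": 0, "z": -12, "rx": 0, "ry": 0, "rz": 7},
  {"x": 0, "y": 0, "z": -12, "rx": 0, "ry": 0, "rz": 7},
  {"x": 0, "y": 0, "z": -12, "rx": 0, "ry": 0, "rz": 7},
  {"x": 0, "y": 0, "z": -12, "rx": 0, "ry": 0, "rz": 7},
], jaw=-1)

```text
time_s: 1.0
eef_pos: [0.2965, 0.6063, 0.3339]
tcp_rot: [0.0, 0.658, 0.753, -0.0]
contact_force: [0.3, -0.5, -0.3]
width: 0.998
gripper_force: 0.0
```

play_rows([
  {"x": -30, "y": 21, "z": 0, "rx": 0, "ry": 0, "rz": 0},
  {"x": -30, "y": 21, "z": 0, "rx": 0, "ry": 0, "rz": 0},
  {"x": -30, "y": 21, "z": 0, "rx": 0, "ry": 0, "rz": 0},
  {"x": -30, "y": 21, "z": 0, "rx": 0, "ry": 0, "rz": 0},
  {"x": -30, "y": 21, "z": 0, "rx": 0, "ry": 0, "rz": 0},
  {"x": -30, "y": 21, "z": 0, "rx": 0, "ry": 0, "rz": 0},
  {"x": -30, "y": 20, "z": 0, "rx": 0, "ry": 0, "rz": 0},
  {"x": 0, "y": 0, "z": 0, "rx": 0, "ry": 0, "rz": 0},
])

```text
time_s: 1.8
eef_pos: [0.4724, 0.4159, 0.3335]
tcp_rot: [0.0, 0.658, 0.753, -0.0]
contact_force: [-0.1, 0.2, 0.6]
width: 1.001
gripper_force: 0.0
```

```bash
python3 - <<'E'
from h import *
np.set_printoptions(precision=4,suppress=True)
e,r=tool();c=cam("wrist");print(e,r.as_matrix()[:,0])
im=ctrl.get_image("wrist"); cv2.imwrite("pics/w2.png",im[:,:,::-1])
np.savez("w2",im=im,r=c[2],t=c[3],K=c[0],d=c[1])
E
```

```text
[0.4724 0.4159 0.3335] [-0.1349  0.9909 -0.0008]
```

View pics/w2.png

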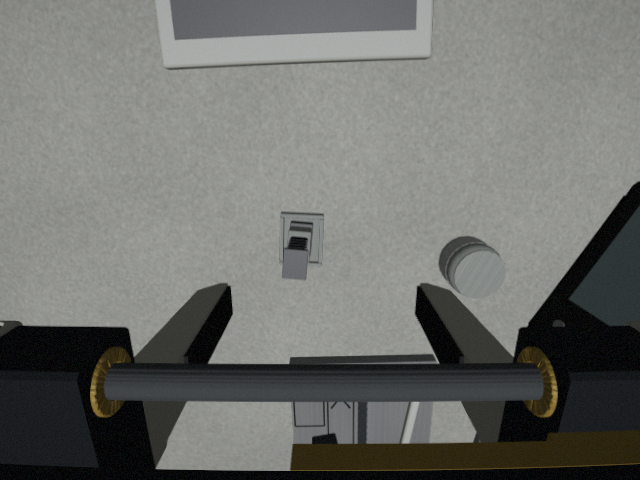

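The wrist view shows the dock rim corners near (281,212), (323,213), (322,264), (279,263), with the probe cap at about (296,264). On to the plate.

play_rows([
  {"x": -50, "y": 6, "z": 0, "rx": 0, "ry": 0, "rz": 0},
  {"x": -50, "y": 6, "z": 0, "rx": 0, "ry": 0, "rz": 0},
  {"x": -50, "y": 6, "z": 0, "rx": 0, "ry": 0, "rz": 0},
  {"x": -50, "y": 6, "z": 0, "rx": 0, "ry": 0, "rz": 0},
  {"x": -50, "y": 6, "z": 0, "rx": 0, "ry": 0, "rz": 0},
  {"x": -50, "y": 6, "z": 0, "rx": 0, "ry": 0, "rz": 0},
  {"x": -50, "y": 6, "z": 0, "rx": 0, "ry": 0, "rz": 0},
  {"x": -40, "y": 6, "z": 0, "rx": 0, "ry": 0, "rz": 0},
])

```text
time_s: 2.65
eef_pos: [0.571, 0.0399, 0.3338]
tcp_rot: [0.0, 0.656, 0.754, 0.0]
contact_force: [0.8, 0.1, -0.4]
width: 0.999
gripper_force: 0.0
```

play_rows([
  {"x": 0, "y": 0, "z": 0, "rx": 0, "ry": 0, "rz": 0},
  {"x": 0, "y": 0, "z": 0, "rx": 0, "ry": 0, "rz": 0},
  {"x": 0, "y": 0, "z": 0, "rx": 0, "ry": 0, "rz": 0},
  {"x": 0, "y": 0, "z": 0, "rx": 0, "ry": 0, "rz": 0},
  {"x": 0, "y": 0, "z": 0, "rx": 0, "ry": 0, "rz": 0},
  {"x": 0, "y": 0, "z": 0, "rx": 0, "ry": 0, "rz": 0},
  {"x": 0, "y": 0, "z": 0, "rx": 0, "ry": 0, "rz": 0},
  {"x": 0, "y": 0, "z": 0, "rx": 0, "ry": 0, "rz": 0},
])

```text
time_s: 3.45
eef_pos: [0.5709, 0.0415, 0.3337]
tcp_rot: [0.0, 0.656, 0.754, 0.0]
contact_force: [-0.1, -0.0, 0.8]
width: 0.998
gripper_force: 0.0
```

```bash
python3 - <<'E'
from h import *
np.set_printoptions(precision=4,suppress=True)
e,r=tool();c=cam("wrist");print(e,r.as_matrix()[:,0])
im=ctrl.get_image("wrist"); cv2.imwrite("pics/w3.png",im[:,:,::-1])
np.savez("w3",im=im,r=c[2],t=c[3],K=c[0],d=c[1])
E
```

```text
[0.5709 0.0415 0.3337] [-0.1384  0.9904  0.    ]
```

View pics/w3.png

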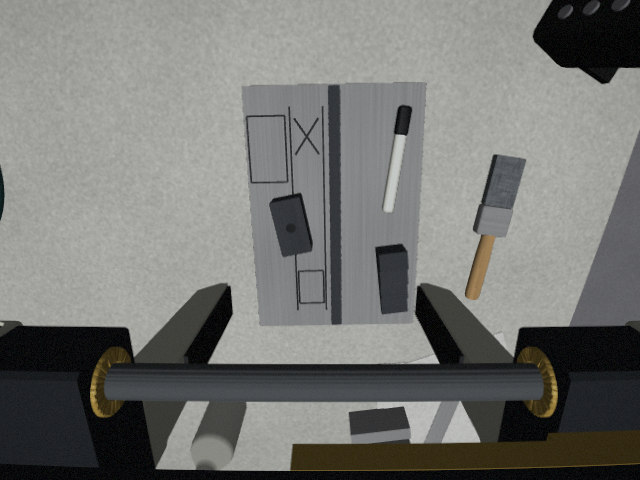

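The wrist view shows the plate corners at (243,87), (426,83), (411,323), (260,325). The bay is at (247–288, 116–183), the cross at (307,136), the square mark at (299–325, 270–303) and the block centre spot at (291,228). I'll fit the frames.

```bash
python3 - <<'E'
from h import *
np.set_printoptions(precision=4,suppress=True)
f=np.load("w3.npz"); im=f["im"]; c=(f["K"],f["d"],f["r"],f["t"]); g=cv2.cvtColor(im,cv2.COLOR_RGB2GRAY)
px=np.array([(243,87),(426,83),(411,323),(260,325),(247,116),(285,115),(288,182),(251,183),(299,270),(323,270),(325,303),(300,303),(307,136)],np.float32)
q=cv2.cornerSubPix(g,px.reshape(-1,1,2).copy(),(4,4),(-1,-1),(3,50,.01)).reshape(-1,2); 
M=np.array([(160,110),(160,-110),(-160,-110),(-160,110),(125,106),(125,60),(45,60),(45,106),(-76,51),(-76,17),(-124,17),(-124,51),(100,34)])/1000.
W=cast(c,q,.02)[:,:2]
def fit(M,W):
    a=M.mean(0);b=W.mean(0);H=(M-a).T@(W-b);th=np.arctan2(H[0,1]-H[1,0],H[0,0]+H[1,1]);C=np.array([[np.cos(th),-np.sin(th)],[np.sin(th),np.cos(th)]]);return th,b-C@a,C
th,t,C=fit(M,W); res=(W-M@C.T-t)@C*1000; print("disp",(q-px).round(1).tolist()); print(np.degrees(th),t,"\nres\n",res.round(1).tolist())
np.savez("plate",th=th,t=t,C=C)
toP=lambda w:((w[:,:2]-t)@C*1000)
# block
m=(g<60).astype(np.uint8); m[:, :262]=0; m[:,322:]=0; m[:190]=0; m[262:]=0
m=cv2.morphologyEx(m,cv2.MORPH_OPEN,np.ones((5,5)))
k=max(cv2.findContours(m,0,1)[0],key=cv2.contourArea); ap=cv2.approxPolyDP(k,2.5,True).reshape(-1,2); print("poly",ap.tolist()); print("minrect",cv2.minAreaRect(k))
print("ap z20",toP(cast(c,ap,.02)).round(1).tolist()); print("ap z56",toP(cast(c,ap,.056)).round(1).tolist())
print("spot",toP(cast(c,[(291,228)],.056)))
# paste crop for view
cr=cv2.convertScaleAbs(im[180:345,235:345,::-1],alpha=2.5); cr2=cv2.convertScaleAbs(np.load("w2.npz")["im"][195:290,265:340,::-1],alpha=1.6)
a=cv2.resize(cr,(396,594),interpolation=cv2.INTER_CUBIC); b=cv2.resize(cr2,(400,507),interpolation=cv2.INTER_CUBIC); o=np.zeros((594,796,3),np.uint8); o[:,:396]=a;o[:507,396:]=b; cv2.imwrite("pics/c2.png",o)
E
```

```text
disp [[-2.0999999046325684, -1.5], [0.6000000238418579, -0.30000001192092896], [0.0, 0.0], [-1.399999976158142, -0.6000000238418579], [-1.7999999523162842, 0.4000000059604645], [0.0, 0.0], [2.700000047683716, -3.5], [-0.800000011920929, -1.2000000476837158], [-2.799999952316284, 1.399999976158142], [3.9000000953674316, -0.10000000149011612], [0.0, 0.0], [-2.5, -0.800000011920929], [-0.699999988079071, 0.0]]
98.8386381942887 [0.5889 0.0219] 
res
 [[-0.7, 0.7], [-0.8, 0.1], [0.7, 2.0], [1.8, 0.5], [-0.8, 2.1], [-0.2, -0.3], [3.3, -4.2], [0.0, 1.5], [-1.6, 2.4], [-0.0, -5.5], [-1.7, -2.2], [0.0, 2.4], [-0.1, 0.6]]
poly [[300, 194], [274, 198], [270, 202], [274, 222], [279, 228], [277, 234], [284, 249], [283, 255], [311, 249]]
minrect ((291.0111999511719, 224.3820037841797), (59.0630989074707, 33.129302978515625), 77.00537872314453)
ap z20 [[28.4, 44.7], [23.7, 78.3], [18.6, 83.7], [-7.9, 80.0], [-16.2, 73.8], [-24.3, 76.9], [-45.3, 68.6], [-53.7, 70.3], [-45.8, 32.4]]
ap z56 [[34.1, 42.2], [29.8, 73.2], [25.1, 78.3], [0.6, 74.8], [-7.0, 69.1], [-14.5, 71.9], [-33.8, 64.3], [-41.6, 65.9], [-34.3, 30.9]]
spot [[-7.189  54.5412]]
```

View pics/c2.png

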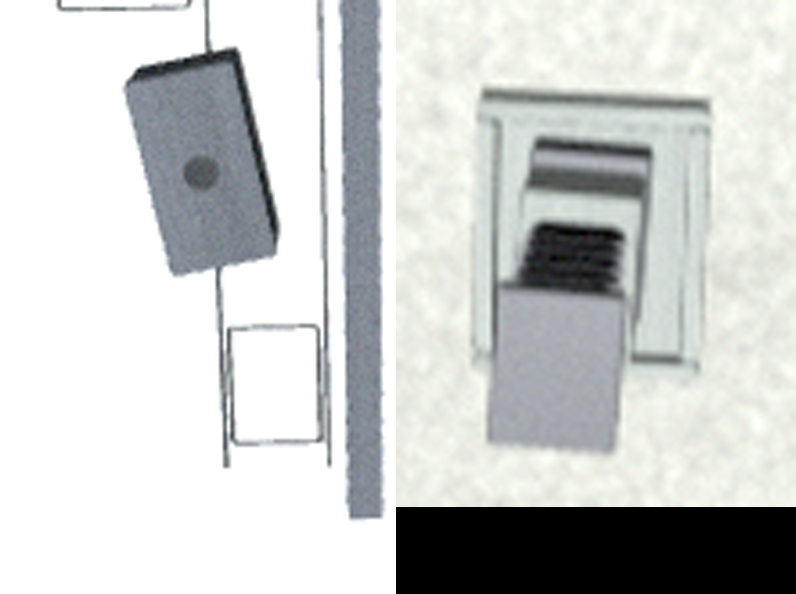

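Crop: block top corners at (270,204.4), (298.9,197.2), (312.2,250) and (283.6,256.4). The dock rim and probe cap corners are also clear. Computing.

```bash
cat >> h.py <<'E'
def fit(M,W):
    M=np.array(M);W=np.array(W)[:,:2];a=M.mean(0);b=W.mean(0);H=(M-a).T@(W-b);th=np.arctan2(H[0,1]-H[1,0],H[0,0]+H[1,1]);C=np.array([[np.cos(th),-np.sin(th)],[np.sin(th),np.cos(th)]]);t=b-C@a
    return np.degrees(th),t,C,((W-M@C.T-t)@C*1000).round(1).tolist()
def ld(n):
    f=np.load(n+".npz"); return f["im"],(f["K"],f["d"],f["r"],f["t"])
E
python3 - <<'E'
from h import *
np.set_printoptions(precision=4,suppress=True)
im,c=ld("w3")
q=[(242.5,86.5),(426,83),(411,323),(259.5,325),(247,116),(285,115),(287.8,182.2),(251.1,182.5),(298.6,270.8),(323.6,270),(324.2,302.2),(300.8,303.3),(306.7,136)]
M=np.array([(160,110),(160,-110),(-160,-110),(-160,110),(125,106),(125,60),(45,60),(45,106),(-76,51),(-76,17),(-124,17),(-124,51),(100,34)])/1000.
th,t,C,res=fit(M,cast(c,q,.02)); print("plate",th,t,res); np.savez("plate",th=th,t=t,C=C)
bt,bp,_,r=fit(np.array([(35,19),(35,-19),(-35,-19),(-35,19)])/1000,cast(c,[(270,204.4),(298.9,197.2),(312.2,250),(283.6,256.4)],.056)); print("block",bt,bp,r,"spot",cast(c,[(290.8,228)],.056))
print("block in plate",(bp-t)@C,bt-th,"bay",t+C@[.085,.083],"start",t+C@[-.1,.034],"end",t+C@[.1,.034])
im,c=ld("w2")
print("dock",fit(np.array([(36,29),(36,-29),(-36,-29),(-36,29)])/1000,cast(c,[(281.1,213.75),(324.1,215.2),(321.6,264.75),(279.4,263.4)],.014)))
print("cap",fit(np.array([(17,13),(17,-13),(-17,-13),(-17,13)])/1000,cast(c,[(284.1,248.4),(308.1,250.7),(306.1,279.75),(282.25,277.7)],.115)))
e,r=tool(); print(e,np.degrees(np.arctan2(*r.as_matrix()[[1,0],0])), "to block",delta([*bp,e[2]]))
E
```

```text
plate 98.94166940632728 [0.5893 0.0215] [[-1.2, -1.0], [-0.8, 0.9], [1.0, 2.6], [1.6, -0.2], [0.3, -0.0], [0.4, -0.2], [-0.7, -0.0], [-0.2, 0.7], [-0.2, -0.4], [0.4, -0.5], [0.1, -0.5], [-1.1, -1.7], [0.4, 0.3]]
block 110.80424158604255 [0.5363 0.007 ] [[-1.8, -1.3], [-1.0, 1.0], [1.5, 0.8], [1.3, -0.6]] spot [[0.5359 0.0064 0.056 ]]
block in plate [-0.006   0.0546] 11.862572179715272 bay [0.4941 0.0926] start [ 0.5713 -0.0826] end [0.5402 0.115 ]
dock (np.float64(94.98840831040292), array([0.451 , 0.3551]), array([[-0.087 , -0.9962],
       [ 0.9962, -0.087 ]]), [[-1.6, -1.0], [-0.8, 0.3], [1.6, 0.3], [0.7, 0.3]])
cap (np.float64(92.67300855017372), array([0.4497, 0.357 ]), array([[-0.0466, -0.9989],
       [ 0.9989, -0.0466]]), [[-0.1, -0.1], [-0.4, 0.3], [0.2, -0.1], [0.3, -0.0]])
[0.5709 0.0415 0.3337] 97.94507632715367 to block [-29.3057 -38.9753  -0.0001]
```

play_rows([
  {"x": -10, "y": -13, "z": 0, "rx": 0, "ry": 0, "rz": 0},
  {"x": -10, "y": -13, "z": 20, "rx": 0, "ry": 0, "rz": 0},
  {"x": -9.3, "y": -13, "z": 40, "rx": 0, "ry": 0, "rz": 0},
  {"x": 0, "y": 0, "z": 45, "rx": 0, "ry": 0, "rz": -6.4},
  {"x": 0, "y": 0, "z": 45, "rx": 0, "ry": 0, "rz": -6.4},
  {"x": 0, "y": 0, "z": 40, "rx": 0, "ry": 0, "rz": 0},
  {"x": 0, "y": 0, "z": 20, "rx": 0, "ry": 0, "rz": 0},
  {"x": 0, "y": 0, "z": 0, "rx": 0, "ry": 0, "rz": 0},
])

```text
time_s: 4.3
eef_pos: [0.5345, 0.0064, 0.1208]
tcp_rot: [-0.002, 0.568, 0.823, -0.001]
contact_force: [-0.2, -0.4, 0.7]
width: 1.001
gripper_force: 0.0
```

```bash
python3 - <<'E'
from h import *
np.set_printoptions(precision=4,suppress=True)
e,r=tool(); print(e,np.degrees(np.arctan2(*r.as_matrix()[[1,0],0])), "to block",delta([.5361,.0067,.046]))
E
```

```text
[0.5345 0.0064 0.1208] 110.72279139151102 to block [-0.4309  1.9117 74.8052]
```

play_rows([
  {"x": -0.5, "y": 1.5, "z": 15, "rx": 0, "ry": 0, "rz": 0},
  {"x": 0, "y": 0, "z": 20, "rx": 0, "ry": 0, "rz": 0},
  {"x": 0, "y": 0, "z": 20, "rx": 0, "ry": 0, "rz": 0},
  {"x": 0, "y": 0, "z": 15, "rx": 0, "ry": 0, "rz": 0},
  {"x": 0, "y": 0, "z": 5, "rx": 0, "ry": 0, "rz": 0},
  {"x": 0, "y": 0, "z": 0, "rx": 0, "ry": 0, "rz": 0},
  {"x": 0, "y": 0, "z": 0, "rx": 0, "ry": 0, "rz": 0},
  {"x": 0, "y": 0, "z": 0, "rx": 0, "ry": 0, "rz": 0},
])

```text
time_s: 5.1
eef_pos: [0.5384, 0.007, 0.0497]
tcp_rot: [0.001, 0.568, 0.823, 0.0]
contact_force: [-0.1, -0.1, 0.4]
width: 0.999
gripper_force: 0.0
```

play_rows([
  {"x": 0, "y": 0, "z": 0, "rx": 0, "ry": 0, "rz": 0},
  {"x": 0, "y": 0, "z": 0, "rx": 0, "ry": 0, "rz": 0},
  {"x": 0, "y": 0, "z": 0, "rx": 0, "ry": 0, "rz": 0},
  {"x": 0, "y": 0, "z": 0, "rx": 0, "ry": 0, "rz": 0},
  {"x": 0, "y": 0, "z": 0, "rx": 0, "ry": 0, "rz": 0},
  {"x": 0, "y": 0, "z": 0, "rx": 0, "ry": 0, "rz": 0},
  {"x": 0, "y": 0, "z": 0, "rx": 0, "ry": 0, "rz": 0},
  {"x": 0, "y": 0, "z": 0, "rx": 0, "ry": 0, "rz": 0},
], jaw=1)

```text
time_s: 5.9
eef_pos: [0.5377, 0.0069, 0.0486]
tcp_rot: [-0.0, 0.568, 0.823, -0.0]
contact_force: [-3.1, -2.4, 2.1]
width: 0.408
gripper_force: 30.0
```

```bash
python3 - <<'E'
from h import *
np.set_printoptions(precision=4,suppress=True)
e,r=tool(); print(e,np.degrees(np.arctan2(*r.as_matrix()[[1,0],0])), "to bay",delta([.4941,.0926,e[2]]),ctrl.state()['width']*93)
im=ctrl.get_image("wrist");c=cam("wrist");np.savez("w4",im=im,r=c[2],t=c[3],K=c[0],d=c[1])
cv2.imwrite("pics/w4.png",im[:,:,::-1])
E
```

```text
[0.5377 0.0069 0.0486] 110.73809018205785 to bay [ 95.5966 -10.4493   0.0076] 37.96730847686966
```

View pics/w4.png

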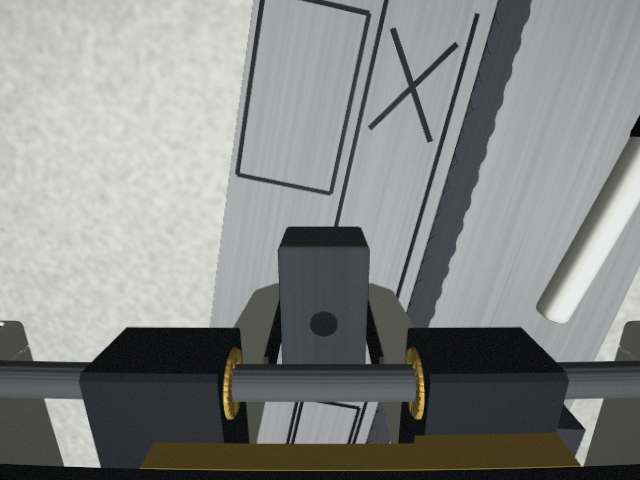

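The block is gripped square, with its centre spot at (323,324). The bay corners (238,175), (331,193), (369,13) and the cross (413,88) are also in view. I'll check the offsets in this view.

```bash
python3 - <<'E'
from h import *
np.set_printoptions(precision=4,suppress=True)
im,c=ld("w4"); g=cv2.cvtColor(im,cv2.COLOR_RGB2GRAY)
e,r=tool(); p=np.load("plate.npz"); t,C=p["t"],p["C"]
s=cast(c,[(323,324)],.056)[0]; print("spot in tool",r.inv().apply(s-e)*1000, "front top edge",r.inv().apply(cast(c,[(280,247),(369,247)],.056)-e)*1000)
q=[(238,175),(331,193),(369,13),(413,88)]; w=cast(c,q,.02)
M=np.array([(45,106),(45,60),(125,60),(100,34)])/1000
print(((w[:,:2]-t)@C*1000).round(1).tolist()); th,t2,C2,res=fit(M,w); print(th,t2,res,t2+C2@[.085,.083])
b=t2+C2@[.085,.083]; print("from spot to bay, tool",r.inv().apply(np.r_[b,0]-np.r_[s[:2],0])*1000)
E
```

```text
spot in tool [ 0.3841 -0.1804 -7.3904] front top edge [[ 35.5016 -17.6734  -7.3808]
 [ 35.5206  18.5337  -7.403 ]]
[[44.6, 106.1], [45.2, 60.2], [125.4, 60.6], [99.8, 33.8]]
99.16174283516398 [0.5894 0.0217] [[-0.3, 0.0], [0.2, 0.2], [0.4, 0.2], [-0.3, -0.4]] [0.4939 0.0924]
from spot to bay, tool [ 95.1133 -10.5249   0.0035]
```

play_rows([
  {"x": 8, "y": -1, "z": 0, "rx": 0, "ry": 0, "rz": 0},
  {"x": 13, "y": -1.4, "z": 0, "rx": 0, "ry": 0, "rz": 0},
  {"x": 15, "y": -1.6, "z": 0, "rx": 0, "ry": 0, "rz": 0},
  {"x": 15, "y": -1.6, "z": 0, "rx": 0, "ry": 0, "rz": 0},
  {"x": 15, "y": -1.6, "z": 0, "rx": 0, "ry": 0, "rz": 0},
  {"x": 14, "y": -1.6, "z": 0, "rx": 0, "ry": 0, "rz": 0},
  {"x": 10, "y": -1, "z": 0, "rx": 0, "ry": 0, "rz": 0},
  {"x": 5, "y": -0.6, "z": 0, "rx": 0, "ry": 0, "rz": 0},
])

```text
time_s: 6.75
eef_pos: [0.494, 0.0932, 0.0486]
tcp_rot: [-0.0, 0.568, 0.823, 0.0]
contact_force: [1.0, -1.6, -2.9]
width: 0.403
gripper_force: 30.0
```

play_rows([
  {"x": 0, "y": 0, "z": 0, "rx": 0, "ry": 0, "rz": 2.5},
  {"x": 0, "y": 0, "z": 0, "rx": 0, "ry": 0, "rz": 3.4},
  {"x": 0, "y": 0, "z": 0, "rx": 0, "ry": 0, "rz": 3.4},
  {"x": 0, "y": 0, "z": 0, "rx": 0, "ry": 0, "rz": 2.4},
  {"x": 0, "y": 0, "z": 0, "rx": 0, "ry": 0, "rz": 0},
  {"x": 0, "y": 0, "z": 0, "rx": 0, "ry": 0, "rz": 0},
  {"x": 0, "y": 0, "z": 0, "rx": 0, "ry": 0, "rz": 0},
  {"x": 0, "y": 0, "z": 0, "rx": 0, "ry": 0, "rz": 0},
])

```text
time_s: 7.55
eef_pos: [0.4945, 0.0923, 0.0486]
tcp_rot: [-0.0, 0.649, 0.761, 0.0]
contact_force: [-1.3, 1.0, -1.1]
width: 0.409
gripper_force: 30.0
```

```bash
python3 - <<'E'
from h import *
np.set_printoptions(precision=4,suppress=True)
e,r=tool(); print(e,np.degrees(np.arctan2(*r.as_matrix()[[1,0],0])), "to bay",delta([.4939,.0924,e[2]]),ctrl.state()['contact_force'])
im=ctrl.get_image("wrist");c=cam("wrist");np.savez("w5",im=im,r=c[2],t=c[3],K=c[0],d=c[1])
cv2.imwrite("pics/w5.png",im[:,:,::-1])
E
```

```text
[0.4945 0.0923 0.0486] 99.07554794858186 to bay [ 0.1727 -0.5489  0.0002] [-1.2526  1.0024 -1.071 ]
```

View pics/w5.png

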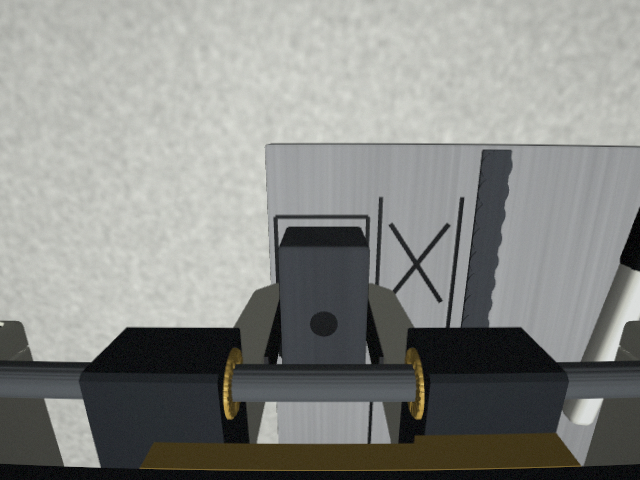

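Block sits centred in the bay, with the outline's front edge at row 216 from column 275 to 369. Releasing and rising.

play_rows([
  {"x": 0, "y": 0, "z": 0, "rx": 0, "ry": 0, "rz": 0},
  {"x": 0, "y": 0, "z": 0, "rx": 0, "ry": 0, "rz": 0},
  {"x": 0, "y": 0, "z": 0, "rx": 0, "ry": 0, "rz": 0},
  {"x": 0, "y": 0, "z": 0, "rx": 0, "ry": 0, "rz": 0},
  {"x": 0, "y": 0, "z": 0, "rx": 0, "ry": 0, "rz": 0},
  {"x": 0, "y": 0, "z": 0, "rx": 0, "ry": 0, "rz": 0},
  {"x": 0, "y": 0, "z": 0, "rx": 0, "ry": 0, "rz": 0},
  {"x": 0, "y": 0, "z": 0, "rx": 0, "ry": 0, "rz": 0},
], jaw=-1)

```text
time_s: 8.4
eef_pos: [0.4946, 0.0922, 0.0486]
tcp_rot: [-0.0, 0.649, 0.761, -0.0]
contact_force: [-0.1, 0.3, -0.8]
width: 0.991
gripper_force: 0.0
```

play_rows([
  {"x": 0, "y": 0, "z": -15, "rx": 0, "ry": 0, "rz": 0},
  {"x": 0, "y": 0, "z": -30, "rx": 0, "ry": 0, "rz": 0},
  {"x": 0, "y": 0, "z": -40, "rx": 0, "ry": 0, "rz": 0},
  {"x": 0, "y": 0, "z": -40, "rx": 0, "ry": 0, "rz": 0},
  {"x": 0, "y": 0, "z": -40, "rx": 0, "ry": 0, "rz": 0},
  {"x": 0, "y": 0, "z": -40, "rx": 0, "ry": 0, "rz": 0},
  {"x": 0, "y": 0, "z": -10, "rx": 0, "ry": 0, "rz": 6.4},
  {"x": 0, "y": 0, "z": 0, "rx": 0, "ry": 0, "rz": 0},
])

```text
time_s: 9.2
eef_pos: [0.4949, 0.0923, 0.2668]
tcp_rot: [0.001, 0.691, 0.723, 0.002]
contact_force: [0.6, 0.2, 0.3]
width: 1.0
gripper_force: 0.0
```

```bash
python3 - <<'E'
from h import *
np.set_printoptions(precision=4,suppress=True)
im,c=ld("w5"); p=np.load("plate.npz"); t,C=p["t"],p["C"]
print(((cast(c,[(267,145),(275,216),(369,216),(416,262),(380,198),(462,198)],.02)[:,:2]-t)@C*1000).round(1).tolist())
im=ctrl.get_image("wrist");c=cam("wrist");np.savez("w6",im=im,r=c[2],t=c[3],K=c[0],d=c[1])
e,r=tool(); print(e,np.degrees(np.arctan2(*r.as_matrix()[[1,0],0])), "to cap",delta([.4497,.357,e[2]]))
K=c[0]; print(proj(c,[[.4497,.357,.115],[*(t+C@[.085,.083]),.056]]))
E
```

```text
[[159.3, 109.4], [125.0, 106.8], [125.1, 60.0], [100.9, 34.6], [134.2, 54.9], [134.4, 14.3]]
[0.4945 0.0922 0.2647] 92.74707762119978 to cap [266.6576 -32.0936  -0.0176]
[[ 275.2496 -151.6086]
 [ 322.6042  215.946 ]]
```

play_rows([
  {"x": 25, "y": -4, "z": 0, "rx": 0, "ry": 0, "rz": 0},
  {"x": 40, "y": -4, "z": 0, "rx": 0, "ry": 0, "rz": 0},
  {"x": 40, "y": -4, "z": 0, "rx": 0, "ry": 0, "rz": 0},
  {"x": 40, "y": -4, "z": 0, "rx": 0, "ry": 0, "rz": 0},
  {"x": 40, "y": -4, "z": 0, "rx": 0, "ry": 0, "rz": 0},
  {"x": 40, "y": -4, "z": 0, "rx": 0, "ry": 0, "rz": 0},
  {"x": 30, "y": -4, "z": 0, "rx": 0, "ry": 0, "rz": 0},
  {"x": 11, "y": -4, "z": 0, "rx": 0, "ry": 0, "rz": 0},
])

```text
time_s: 10.05
eef_pos: [0.4492, 0.3584, 0.2619]
tcp_rot: [-0.0, 0.689, 0.725, -0.001]
contact_force: [0.2, 0.4, -0.1]
width: 1.001
gripper_force: 0.0
```

```bash
python3 - <<'E'
from h import *
np.set_printoptions(precision=4,suppress=True)
im=ctrl.get_image("wrist");c=cam("wrist");np.savez("w7",im=im,r=c[2],t=c[3],K=c[0],d=c[1])
e,r=tool(); print(e,np.degrees(np.arctan2(*r.as_matrix()[[1,0],0])), "to cap",delta([.4497,.357,.09]))
print(proj(c,[[.4497,.357,.115]]))
cv2.imwrite("pics/w7.png",cv2.resize(im[220:420,220:420,::-1],(600,600),interpolation=cv2.INTER_CUBIC))
E
```

```text
[0.449  0.3584 0.2621] 92.90074980834741 to cap [ -1.3203   1.0392 172.0879]
[[324.5   233.771]]
```

View pics/w7.png

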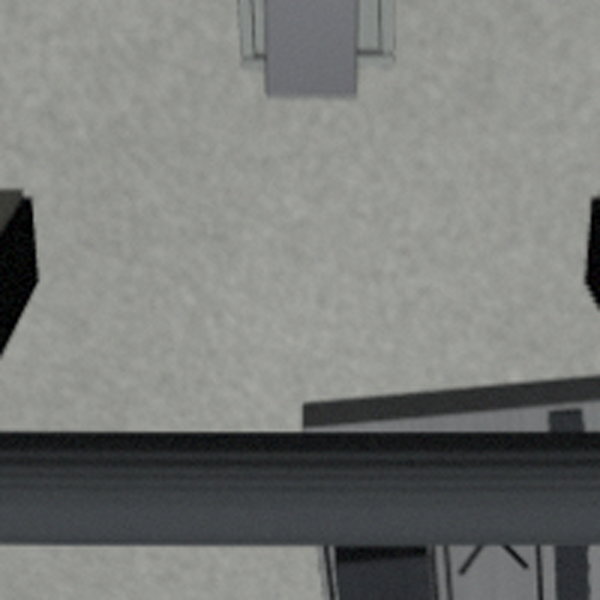

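The cap's near edge runs from (308,252) to (339,252), matching the prediction. I'll refine the cap and dock from this closer view.

```bash
python3 - <<'E'
from h import *
np.set_printoptions(precision=4,suppress=True)
im,c=ld("w7"); e,r=tool()
w=cast(c,[(308.5,252),(339,251.8)],.115); print(w,np.linalg.norm(w[1]-w[0])); d=w[1]-w[0]; print("yaw",np.degrees(np.arctan2(d[1],d[0]))+90)
print("cap ctr, tool",r.inv().apply(w.mean(0)-e)*1000+[17,0,0])
cv2.imwrite("pics/w8.png",cv2.resize(im[130:280,230:420,::-1],(760,600),interpolation=cv2.INTER_CUBIC))
E
```

```text
[[0.4368 0.3401 0.115 ]
 [0.4629 0.3416 0.115 ]] 0.026165674932497072
yaw 93.36194290971986
cap ctr, tool [ -0.4718   0.3537 147.1045]
```

View pics/w8.png

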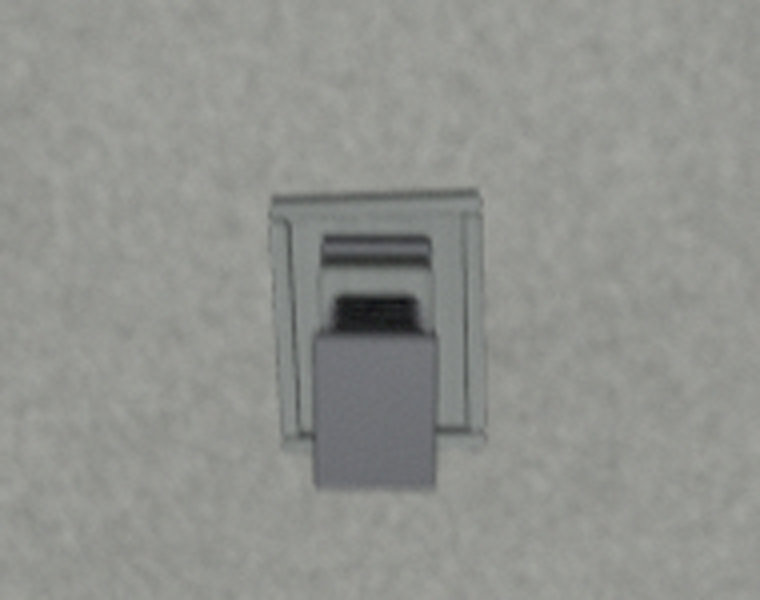

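play_rows([
  {"x": -0.5, "y": 0.3, "z": 15, "rx": 0, "ry": 0, "rz": 0},
  {"x": 0, "y": 0, "z": 30, "rx": 0, "ry": 0, "rz": 0},
  {"x": 0, "y": 0, "z": 35, "rx": 0, "ry": 0, "rz": 0},
  {"x": 0, "y": 0, "z": 35, "rx": 0, "ry": 0, "rz": 0},
  {"x": 0, "y": 0, "z": 30, "rx": 0, "ry": 0, "rz": 0},
  {"x": 0, "y": 0, "z": 20, "rx": 0, "ry": 0, "rz": 0},
  {"x": 0, "y": 0, "z": 7, "rx": 0, "ry": 0, "rz": 0},
  {"x": 0, "y": 0, "z": 0, "rx": 0, "ry": 0, "rz": 0},
])

```text
time_s: 10.9
eef_pos: [0.4505, 0.3546, 0.0905]
tcp_rot: [-0.0, 0.691, 0.723, -0.001]
contact_force: [-0.1, 0.2, 0.2]
width: 0.998
gripper_force: 0.0
```

play_rows([
  {"x": 0, "y": 0, "z": 0, "rx": 0, "ry": 0, "rz": 0},
  {"x": 0, "y": 0, "z": 0, "rx": 0, "ry": 0, "rz": 0},
  {"x": 0, "y": 0, "z": 0, "rx": 0, "ry": 0, "rz": 0},
  {"x": 0, "y": 0, "z": 0, "rx": 0, "ry": 0, "rz": 0},
  {"x": 0, "y": 0, "z": 0, "rx": 0, "ry": 0, "rz": 0},
  {"x": 0, "y": 0, "z": 0, "rx": 0, "ry": 0, "rz": 0},
  {"x": 0, "y": 0, "z": 0, "rx": 0, "ry": 0, "rz": 0},
  {"x": 0, "y": 0, "z": 0, "rx": 0, "ry": 0, "rz": 0},
], jaw=1)

```text
time_s: 11.7
eef_pos: [0.4506, 0.356, 0.0916]
tcp_rot: [-0.0, 0.691, 0.723, -0.0]
contact_force: [-0.6, 0.2, -0.4]
width: 0.363
gripper_force: 0.0
```

```bash
python3 - <<'E'
from h import *
np.set_printoptions(precision=4,suppress=True)
im,c=ld("w7"); 
print("dock",fit(np.array([(36,29),(36,-29),(-36,-29),(-36,29)])/1000,cast(c,[(297.75,183),(350.5,181.3),(351.75,239.3),(301,241.3)],.014)))
print("cap",fit(np.array([(17,13),(17,-13),(-17,-13),(-17,13)])/1000,cast(c,[(308.7,213.3),(339.2,213.2),(338.8,252),(308.7,252)],.115)))
s=ctrl.state(); e,r=tool(); print(e,np.degrees(np.arctan2(*r.as_matrix()[[1,0],0])),r.as_matrix()[:,2],s['width']*93,s['gripper_force'],s['contact_force'])
E
```

```text
dock (np.float64(95.11741325584089), array([0.4507, 0.3545]), array([[-0.0892, -0.996 ],
       [ 0.996 , -0.0892]]), [[-2.8, -0.2], [-3.1, 0.3], [3.0, -0.0], [2.8, -0.1]])
cap (np.float64(92.79715097739238), array([0.4491, 0.3577]), array([[-0.0488, -0.9988],
       [ 0.9988, -0.0488]]), [[-0.1, -0.4], [0.0, 0.3], [0.1, 0.1], [0.0, -0.0]])
[0.4506 0.356  0.0916] 92.64307211113663 [-0. -0. -1.] 33.7864099338519 0.0 [-0.6064  0.2006 -0.4077]
```

play_rows([
  {"x": 0, "y": 0, "z": 0, "rx": 0, "ry": 0, "rz": 0},
  {"x": 0, "y": 0, "z": 0, "rx": 0, "ry": 0, "rz": 0},
  {"x": 0, "y": 0, "z": 0, "rx": 0, "ry": 0, "rz": 0},
  {"x": 0, "y": 0, "z": 0, "rx": 0, "ry": 0, "rz": 0},
  {"x": 0, "y": 0, "z": 0, "rx": 0, "ry": 0, "rz": 0},
  {"x": 0, "y": 0, "z": 0, "rx": 0, "ry": 0, "rz": 0},
  {"x": 0, "y": 0, "z": 0, "rx": 0, "ry": 0, "rz": 0},
  {"x": 0, "y": 0, "z": 0, "rx": 0, "ry": 0, "rz": 0},
])

```text
time_s: 12.5
eef_pos: [0.4506, 0.3559, 0.0916]
tcp_rot: [0.0, 0.691, 0.723, -0.0]
contact_force: [0.8, 1.0, -0.5]
width: 0.27
gripper_force: 30.0
```

```bash
python3 - <<'E'
from h import *
np.set_printoptions(precision=4,suppress=True)
im=ctrl.get_image("wrist");c=cam("wrist");np.savez("w9",im=im,r=c[2],t=c[3],K=c[0],d=c[1])
s=ctrl.state(); e,r=tool(); print(e,s['width']*93,s['gripper_force'],s['contact_force'])
# cap corners: predicted outline and actual edges along centre col/row
pr=proj(c,e+r.apply(np.array([(17,13,-24),(17,-13,-24),(-17,-13,-24),(-17,13,-24),(0,0,-24)])/1000)); print(pr)
g=cv2.cvtColor(im,cv2.COLOR_RGB2GRAY).astype(int); u=int(pr[4,0]); v=int(pr[4,1])
print(g[v-80:v+60:2,u].tolist(),v-80); 
for k in(-15,0,15): print(g[v+k,u-60:u+60:2].tolist(),u-60)
E
```

```text
[0.4506 0.3559 0.0916] 25.625107632090003 29.999964237213135 [-0.1311 -0.3485 -0.0243]
[[357.3967 306.8957]
 [288.592  306.866 ]
 [291.0293 382.3949]
 [354.9751 382.4281]
 [322.9969 346.1026]]
[4, 42, 26, 5, 3, 62, 2, 10, 0, 29, 60, 6, 10, 11, 44, 37, 4, 4, 35, 43, 84, 112, 116, 113, 114, 115, 114, 115, 112, 115, 113, 114, 116, 114, 115, 113, 115, 112, 112, 111, 113, 112, 110, 110, 110, 109, 110, 111, 109, 46, 27, 26, 39, 51, 35, 56, 59, 62, 66, 69, 73, 74, 79, 80, 80, 78, 78, 71, 146, 167] 266
[18, 11, 65, 66, 66, 66, 65, 63, 64, 64, 62, 66, 52, 9, 18, 109, 114, 111, 113, 115, 114, 113, 112, 113, 115, 114, 112, 112, 114, 115, 111, 113, 112, 112, 115, 112, 114, 114, 112, 113, 112, 112, 115, 111, 113, 113, 113, 68, 4, 23, 64, 66, 66, 67, 67, 66, 64, 65, 67, 65] 262
[1, 5, 36, 64, 67, 65, 67, 62, 64, 61, 64, 8, 9, 8, 3, 99, 114, 113, 113, 110, 113, 113, 110, 110, 113, 109, 112, 110, 110, 111, 113, 109, 111, 111, 113, 111, 112, 112, 113, 109, 110, 112, 111, 113, 113, 112, 109, 44, 9, 11, 5, 58, 68, 65, 64, 65, 63, 67, 64, 63] 262
[61, 54, 68, 52, 64, 65, 66, 64, 62, 61, 47, 41, 19, 3, 9, 89, 110, 111, 110, 111, 111, 110, 111, 111, 110, 112, 110, 112, 109, 109, 109, 110, 109, 110, 111, 110, 111, 107, 109, 111, 110, 110, 111, 111, 112, 112, 107, 3, 9, 17, 35, 42, 58, 66, 62, 63, 62, 68, 60, 57] 262
```

The jaws stopped at about 25.5 mm, which is the 26 mm cap rather than the 22 mm handle. I'll open a little, go lower and re-grip on the handle.

play_rows([
  {"x": 0, "y": 0, "z": 0, "rx": 0, "ry": 0, "rz": 0},
  {"x": 0, "y": 0, "z": 0, "rx": 0, "ry": 0, "rz": 0},
  {"x": 0, "y": 0, "z": 0, "rx": 0, "ry": 0, "rz": 0},
  {"x": 0, "y": 0, "z": 0, "rx": 0, "ry": 0, "rz": 0},
  {"x": 0, "y": 0, "z": 4, "rx": 0, "ry": 0, "rz": 0},
  {"x": 0, "y": 0, "z": 4, "rx": 0, "ry": 0, "rz": 0},
  {"x": 0, "y": 0, "z": 4, "rx": 0, "ry": 0, "rz": 0},
  {"x": 0, "y": 0, "z": 0, "rx": 0, "ry": 0, "rz": 0},
], jaw=0)

```text
time_s: 13.35
eef_pos: [0.4504, 0.3557, 0.0787]
tcp_rot: [-0.0, 0.691, 0.723, -0.001]
contact_force: [-0.4, 0.2, 0.3]
width: 0.5
gripper_force: 0.0
```

play_rows([
  {"x": 0, "y": 0, "z": 0, "rx": 0, "ry": 0, "rz": 0},
  {"x": 0, "y": 0, "z": 0, "rx": 0, "ry": 0, "rz": 0},
  {"x": 0, "y": 0, "z": 0, "rx": 0, "ry": 0, "rz": 0},
  {"x": 0, "y": 0, "z": 0, "rx": 0, "ry": 0, "rz": 0},
  {"x": 0, "y": 0, "z": 0, "rx": 0, "ry": 0, "rz": 0},
  {"x": 0, "y": 0, "z": 0, "rx": 0, "ry": 0, "rz": 0},
  {"x": 0, "y": 0, "z": 0, "rx": 0, "ry": 0, "rz": 0},
  {"x": 0, "y": 0, "z": 0, "rx": 0, "ry": 0, "rz": 0},
], jaw=1)

```text
time_s: 14.15
eef_pos: [0.4507, 0.356, 0.0798]
tcp_rot: [0.0, 0.691, 0.723, 0.0]
contact_force: [0.2, 0.1, 1.5]
width: 0.272
gripper_force: 30.0
```

```bash
python3 - <<'E'
from h import *
np.set_printoptions(precision=4,suppress=True)
im=ctrl.get_image("wrist");c=cam("wrist");np.savez("w10",im=im,r=c[2],t=c[3],K=c[0],d=c[1])
s=ctrl.state(); e,r=tool(); print(e,s['width']*93,s['gripper_force'],s['contact_force'])
z=-(.115-e[2])*1000
pr=proj(c,e+r.apply(np.array([(17,13,z),(17,-13,z),(-17,-13,z),(-17,13,z),(0,0,z)])/1000)); print(pr)
g=cv2.cvtColor(im,cv2.COLOR_RGB2GRAY).astype(int); u=int(pr[4,0]); v=int(pr[4,1])
print(g[v-80:v+30:2,u].tolist(),v-80); 
for k in(-25,-5): print(g[v+k,u-60:u+60:2].tolist(),u-60)
E
```

```text
[0.4507 0.356  0.0797] 25.345446575277574 30.00012695789337 [-0.091  -0.4839  1.489 ]
[[360.308  321.7173]
 [285.6227 321.6843]
 [288.5087 401.9243]
 [357.4504 401.962 ]
 [322.9707 363.5265]]
[3, 14, 59, 6, 8, 3, 26, 58, 16, 5, 6, 15, 35, 53, 12, 3, 9, 37, 37, 72, 104, 113, 110, 113, 110, 117, 114, 114, 114, 114, 112, 111, 115, 113, 114, 110, 112, 111, 113, 111, 109, 30, 22, 25, 52, 45, 45, 61, 59, 66, 64, 72, 72, 78, 77] 283
[6, 10, 61, 64, 66, 63, 66, 65, 65, 66, 65, 61, 9, 94, 111, 112, 112, 113, 109, 113, 112, 113, 111, 113, 115, 114, 111, 113, 110, 112, 112, 116, 113, 115, 112, 111, 114, 114, 111, 111, 113, 110, 113, 112, 113, 111, 112, 114, 107, 38, 40, 67, 62, 67, 63, 68, 65, 65, 65, 66] 262
[52, 54, 58, 55, 63, 62, 65, 66, 64, 66, 45, 40, 22, 44, 113, 109, 113, 110, 112, 112, 112, 112, 110, 112, 113, 112, 110, 109, 112, 110, 109, 110, 111, 111, 112, 110, 112, 113, 112, 109, 112, 113, 110, 111, 110, 110, 114, 110, 90, 7, 44, 45, 59, 62, 69, 62, 64, 66, 63, 52] 262
```

The jaws still stop at 25.3 mm, so the handle is ribbed; the grip is firm and centred on the probe. Now I lift and carry it to the square mark.

play_rows([
  {"x": 0, "y": 0, "z": -5, "rx": 0, "ry": 0, "rz": 0},
  {"x": 0, "y": 0, "z": -10, "rx": 0, "ry": 0, "rz": 0},
  {"x": 0, "y": 0, "z": -20, "rx": 0, "ry": 0, "rz": 0},
  {"x": 0, "y": 0, "z": -30, "rx": 0, "ry": 0, "rz": 0},
  {"x": 0, "y": 0, "z": -30, "rx": 0, "ry": 0, "rz": -2},
  {"x": 0, "y": 0, "z": -20, "rx": 0, "ry": 0, "rz": -2},
  {"x": 0, "y": 0, "z": -5, "rx": 0, "ry": 0, "rz": -2.3},
  {"x": 0, "y": 0, "z": 0, "rx": 0, "ry": 0, "rz": 0},
])

```text
time_s: 15.0
eef_pos: [0.4509, 0.3561, 0.2015]
tcp_rot: [0.0, 0.65, 0.76, 0.001]
contact_force: [-0.8, 1.2, -1.2]
width: 0.272
gripper_force: 30.0
```

play_rows([
  {"x": -20, "y": 3, "z": 0, "rx": 0, "ry": 0, "rz": 0},
  {"x": -30, "y": 4, "z": 0, "rx": 0, "ry": 0, "rz": 0},
  {"x": -35, "y": 4, "z": 0, "rx": 0, "ry": 0, "rz": 0},
  {"x": -35, "y": 4, "z": 0, "rx": 0, "ry": 0, "rz": 0},
  {"x": -35, "y": 4, "z": 0, "rx": 0, "ry": 0, "rz": 0},
  {"x": -35, "y": 4, "z": 0, "rx": 0, "ry": 0, "rz": 0},
  {"x": -35, "y": 4, "z": 0, "rx": 0, "ry": 0, "rz": 0},
  {"x": -35, "y": 4, "z": 0, "rx": 0, "ry": 0, "rz": 0},
])

```text
time_s: 15.8
eef_pos: [0.5216, 0.1025, 0.1993]
tcp_rot: [-0.0, 0.65, 0.76, -0.0]
contact_force: [0.3, 0.1, -1.9]
width: 0.274
gripper_force: 30.0
```

play_rows([
  {"x": -35, "y": 4, "z": 0, "rx": 0, "ry": 0, "rz": 0},
  {"x": -35, "y": 4, "z": 0, "rx": 0, "ry": 0, "rz": 0},
  {"x": -35, "y": 3, "z": 0, "rx": 0, "ry": 0, "rz": 0},
  {"x": -35, "y": 3, "z": 0, "rx": 0, "ry": 0, "rz": 0},
  {"x": -30, "y": 3, "z": 0, "rx": 0, "ry": 0, "rz": 0},
  {"x": -20, "y": 3, "z": 0, "rx": 0, "ry": 0, "rz": 0},
  {"x": 0, "y": 0, "z": 0, "rx": 0, "ry": 0, "rz": 0},
  {"x": 0, "y": 0, "z": 0, "rx": 0, "ry": 0, "rz": 0},
])

```text
time_s: 16.6
eef_pos: [0.5707, -0.0807, 0.1991]
tcp_rot: [-0.001, 0.65, 0.76, -0.0]
contact_force: [0.2, -0.4, -1.9]
width: 0.276
gripper_force: 30.0
```

```bash
python3 - <<'E'
from h import *
np.set_printoptions(precision=4,suppress=True)
im=ctrl.get_image("wrist");c=cam("wrist");np.savez("w11",im=im,r=c[2],t=c[3],K=c[0],d=c[1])
s=ctrl.state(); e,r=tool(); print(e,np.degrees(np.arctan2(*r.as_matrix()[[1,0],0])),s['width']*93,s['gripper_force'],s['contact_force'])
p=np.load("plate.npz"); st=p["t"]+p["C"]@[-.1,.034]; print("to start",delta([*st,.1047]))
# block check: dark blob near bay
g=cv2.cvtColor(im,cv2.COLOR_RGB2GRAY); pr=proj(c,[[*(p["t"]+p["C"]@np.array(a)),.056] for a in [(.085,.083),(.12,.102),(.12,.064),(.05,.064),(.05,.102)]]); print("pred block",pr.tolist())
m=(g<70).astype(np.uint8)
n,l,st_,ce=cv2.connectedComponentsWithStats(m)
for i in range(1,n):
    if st_[i,4]>150: print(st_[i].tolist(),ce[i])
E
```

```text
[ 0.5707 -0.0802  0.1993] 98.90240659833557 24.994151940239476 30.00008761882782 [ 0.2194  1.0669 -2.1809]
to start [-2.4677  0.2402 94.644 ]
pred block [[254.05652701236465, -16.44158344519576], [224.21844327008876, -73.0780683405066], [279.65652154991903, -73.89339463332936], [282.3422713504092, 37.58046493812648], [230.22237054800092, 38.02769290823329]]
[230, 0, 63, 56, 2724] [259.4934  23.7702]
[297, 0, 51, 234, 839] [316.9762 165.4899]
[352, 0, 23, 283, 4220] [362.2502 135.1841]
[564, 23, 47, 125, 1086] [586.7698  83.9448]
[546, 149, 33, 96, 233] [561.9056 193.7425]
[422, 159, 55, 108, 4927] [447.191  209.7376]
[286, 269, 75, 59, 2717] [323.1307 297.4034]
[0, 321, 640, 149, 51067] [322.6355 398.6446]
[0, 397, 640, 83, 13799] [308.5734 454.4124]
```

play_rows([
  {"x": -2.5, "y": 0.2, "z": 10, "rx": 0, "ry": 0, "rz": 0},
  {"x": 0, "y": 0, "z": 20, "rx": 0, "ry": 0, "rz": 0},
  {"x": 0, "y": 0, "z": 25, "rx": 0, "ry": 0, "rz": 0},
  {"x": 0, "y": 0, "z": 20, "rx": 0, "ry": 0, "rz": 0},
  {"x": 0, "y": 0, "z": 12, "rx": 0, "ry": 0, "rz": 0},
  {"x": 0, "y": 0, "z": 5, "rx": 0, "ry": 0, "rz": 0},
  {"x": 0, "y": 0, "z": 0, "rx": 0, "ry": 0, "rz": 0},
  {"x": 0, "y": 0, "z": 0, "rx": 0, "ry": 0, "rz": 0},
])

```text
time_s: 17.45
eef_pos: [0.572, -0.083, 0.1086]
tcp_rot: [0.001, 0.65, 0.76, 0.0]
contact_force: [0.3, -0.1, -1.7]
width: 0.269
gripper_force: 30.0
```

```bash
python3 - <<'E'
from h import *
np.set_printoptions(precision=4,suppress=True)
im=ctrl.get_image("wrist");c=cam("wrist");np.savez("w12",im=im,r=c[2],t=c[3],K=c[0],d=c[1])
s=ctrl.state(); e,r=tool(); print(e,np.degrees(np.arctan2(*r.as_matrix()[[1,0],0])),r.as_matrix()[:,2],s['contact_force'])
p=np.load("plate.npz"); t,C=p["t"],p["C"]; print("in plate",(e[:2]-t)@C*1000)
g=cv2.GaussianBlur(cv2.cvtColor(im,cv2.COLOR_RGB2GRAY),(3,3),0).astype(np.float32)
ys=np.arange(5,65,.25)
for x in(-60,-40,-20,0,20):
    P=np.c_[(np.c_[np.full(len(ys),x),ys]/1000)@C.T+t,np.full(len(ys),.02)]; q=proj(c,P).astype(np.float32)
    v=cv2.remap(g,q[:,0],q[:,1],1).ravel(); a=(ys>8)&(ys<22); b=(ys>46)&(ys<62)
    print(x,ys[a][v[a].argmin()],v[a].min(),ys[b][v[b].argmin()],v[b].min(),np.median(v))
E
```

```text
[ 0.572  -0.0831  0.1087] 98.95040978019185 [ 0.0014 -0.0003 -1.    ] [ 0.3006 -0.29   -1.9053]
in plate [-100.613    33.3505]
-60 14.25 67.703125 54.5 59.759766 165.64062
-40 14.25 64.75 54.5 64.109375 168.00781
-20 14.5 71.75 54.75 63.81836 170.0
0 14.5 70.618164 54.25 66.39453 171.0
20 14.25 63.742188 54.5 61.816406 169.53125
```

play_rows([
  {"x": 0, "y": -1, "z": 4, "rx": 0, "ry": 0, "rz": 0},
  {"x": 0, "y": 0, "z": 4, "rx": 0, "ry": 0, "rz": 0},
  {"x": 0, "y": 0, "z": 3, "rx": 0, "ry": 0, "rz": 0},
  {"x": 0, "y": 0, "z": 2, "rx": 0, "ry": 0, "rz": 0},
  {"x": 0, "y": 0, "z": 2, "rx": 0, "ry": 0, "rz": 0},
  {"x": 0, "y": 0, "z": 2, "rx": 0, "ry": 0, "rz": 0},
  {"x": 0, "y": 0, "z": 1, "rx": 0, "ry": 0, "rz": 0},
  {"x": 0, "y": 0, "z": 0, "rx": 0, "ry": 0, "rz": 0},
])

```text
time_s: 18.3
eef_pos: [0.5706, -0.0833, 0.0897]
tcp_rot: [0.0, 0.65, 0.76, 0.0]
contact_force: [-1.0, 0.1, 3.4]
width: 0.273
gripper_force: 30.0
```

```bash
cat > st.py <<'E'
from h import *
np.set_printoptions(precision=4,suppress=True)
F=[]
for i in range(6):
    im=ctrl.get_image("wrist"); F.append(ctrl.state()['contact_force'])
s=ctrl.state(); e,r=tool(); p=np.load("plate.npz"); print(e,"plate",(e[:2]-p["t"])@p["C"]*1000,np.degrees(np.arctan2(*r.as_matrix()[[1,0],0])),"F",np.mean(F,0),np.std(F,0),s['gripper_force'])
E
python3 st.py
```

```text
[ 0.5706 -0.0833  0.0898] plate [-100.5868   34.7564] 98.93842797296777 F [-1.2293 -0.1754  3.1047] [0.6015 0.218  0.297 ] 30.0003719329834
```

Pressing, about 5–6 mm compressed by both height and force. I'll sweep along +x, checking as I go.

play_rows([
  {"x": 2, "y": 0, "z": -0.4, "rx": 0, "ry": 0, "rz": 0},
  {"x": 4, "y": 0, "z": 0, "rx": 0, "ry": 0, "rz": 0},
  {"x": 6, "y": 0, "z": 0, "rx": 0, "ry": 0, "rz": 0},
  {"x": 6, "y": 0, "z": 0, "rx": 0, "ry": 0, "rz": 0},
  {"x": 6, "y": 0, "z": 0, "rx": 0, "ry": 0, "rz": 0},
  {"x": 6, "y": 0, "z": 0, "rx": 0, "ry": 0, "rz": 0},
  {"x": 6, "y": 0, "z": 0, "rx": 0, "ry": 0, "rz": 0},
  {"x": 6, "y": 0, "z": 0, "rx": 0, "ry": 0, "rz": 0},
])

```text
time_s: 19.4
eef_pos: [0.5639, -0.0412, 0.0901]
tcp_rot: [0.0, 0.65, 0.76, -0.0]
contact_force: [0.1, -2.8, 4.2]
width: 0.274
gripper_force: 30.0
```

```bash
python3 st.py
```

```text
[ 0.564  -0.0418  0.09  ] plate [-58.6217  34.7945] 98.93736832085507 F [-0.1554 -1.3951  3.1006] [0.3246 0.4968 0.4165] 30.000441670417786
```

play_rows([
  {"x": 6, "y": 0, "z": -0.3, "rx": 0, "ry": 0, "rz": 0},
  {"x": 7, "y": 0, "z": 0, "rx": 0, "ry": 0, "rz": 0},
  {"x": 7, "y": 0, "z": 0, "rx": 0, "ry": 0, "rz": 0},
  {"x": 7, "y": 0, "z": 0, "rx": 0, "ry": 0, "rz": 0},
  {"x": 7, "y": 0, "z": 0, "rx": 0, "ry": 0, "rz": 0},
  {"x": 7, "y": 0, "z": 0, "rx": 0, "ry": 0, "rz": 0},
  {"x": 7, "y": 0, "z": 0, "rx": 0, "ry": 0, "rz": 0},
  {"x": 7, "y": 0, "z": 0, "rx": 0, "ry": 0, "rz": 0},
])

```text
time_s: 20.5
eef_pos: [0.5554, 0.0132, 0.0904]
tcp_rot: [0.0, 0.65, 0.76, -0.0]
contact_force: [-0.9, -2.3, 3.3]
width: 0.273
gripper_force: 30.0
```

```bash
python3 st.py
```

```text
[0.5555 0.0124 0.0903] plate [-3.6827 34.783 ] 98.9338309477478 F [-0.0436 -1.4307  3.0756] [0.5443 0.3531 0.4032] 30.00046581029892
```

play_rows([
  {"x": 6, "y": 0, "z": 0, "rx": 0, "ry": 0, "rz": 0},
  {"x": 7, "y": 0, "z": 0, "rx": 0, "ry": 0, "rz": 0},
  {"x": 7, "y": 0, "z": 0, "rx": 0, "ry": 0, "rz": 0},
  {"x": 7, "y": 0, "z": 0, "rx": 0, "ry": 0, "rz": 0},
  {"x": 7, "y": 0, "z": 0, "rx": 0, "ry": 0, "rz": 0},
  {"x": 7, "y": 0, "z": 0, "rx": 0, "ry": 0, "rz": 0},
  {"x": 7, "y": 0, "z": 0, "rx": 0, "ry": 0, "rz": 0},
  {"x": 7, "y": 0, "z": 0, "rx": 0, "ry": 0, "rz": 0},
])

```text
time_s: 21.6
eef_pos: [0.5468, 0.0675, 0.0904]
tcp_rot: [0.0, 0.65, 0.76, -0.0]
contact_force: [-0.1, -2.8, 3.6]
width: 0.274
gripper_force: 30.0
```

```bash
python3 st.py
```

```text
[0.547  0.0668 0.0903] plate [51.3348 34.8027] 98.93755722428281 F [-0.3075 -1.4939  3.0036] [0.5655 0.4136 0.156 ] 30.000261068344116
```

play_rows([
  {"x": 6, "y": 0, "z": 0, "rx": 0, "ry": 0, "rz": 0},
  {"x": 8, "y": 0, "z": 0, "rx": 0, "ry": 0, "rz": 0},
  {"x": 8, "y": 0, "z": 0, "rx": 0, "ry": 0, "rz": 0},
  {"x": 8, "y": 0, "z": 0, "rx": 0, "ry": 0, "rz": 0},
  {"x": 8, "y": 0, "z": 0, "rx": 0, "ry": 0, "rz": 0},
  {"x": 7, "y": 0, "z": 0, "rx": 0, "ry": 0, "rz": 0},
  {"x": 4, "y": 0, "z": 0, "rx": 0, "ry": 0, "rz": 0},
  {"x": 0, "y": 0, "z": 0, "rx": 0, "ry": 0, "rz": 0},
])

```text
time_s: 22.7
eef_pos: [0.5392, 0.1159, 0.0903]
tcp_rot: [-0.0, 0.65, 0.76, 0.0]
contact_force: [-1.0, -1.4, 3.3]
width: 0.269
gripper_force: 30.0
```

```bash
python3 st.py
```

```text
[0.5394 0.1151 0.0903] plate [100.2296  34.7981] 98.92396191637205 F [-0.1983 -1.3239  3.031 ] [0.4599 0.343  0.2794] 30.000409483909607
```

play_rows([
  {"x": 0, "y": 0, "z": -5, "rx": 0, "ry": 0, "rz": 0},
  {"x": 0, "y": 0, "z": -15, "rx": 0, "ry": 0, "rz": 0},
  {"x": 0, "y": 0, "z": -25, "rx": 0, "ry": 0, "rz": 0},
  {"x": 0, "y": 0, "z": -30, "rx": 0, "ry": 0, "rz": 0},
  {"x": 0, "y": 0, "z": -25, "rx": 0, "ry": 0, "rz": 0},
  {"x": 0, "y": 0, "z": -10, "rx": 0, "ry": 0, "rz": 2.4},
  {"x": 0, "y": 0, "z": 0, "rx": 0, "ry": 0, "rz": 2.4},
  {"x": 0, "y": 0, "z": 0, "rx": 0, "ry": 0, "rz": 0},
])

```text
time_s: 23.8
eef_pos: [0.5393, 0.1154, 0.2015]
tcp_rot: [0.0, 0.681, 0.732, 0.0]
contact_force: [0.5, -0.3, -1.5]
width: 0.275
gripper_force: 30.0
```

```bash
python3 st.py; python3 -c "
from h import *
print(delta([.4507,.3555,.0847]).round(1))"
```

```text
[0.5392 0.1153 0.2002] plate [100.4534  34.8833] 94.17790228742003 F [ 0.1177  0.044  -1.5387] [0.197  0.5347 0.3159] 29.99972641468048
[246.  -70.8 115.5]
```

play_rows([
  {"x": 20, "y": -6, "z": 0, "rx": 0, "ry": 0, "rz": 0},
  {"x": 35, "y": -10, "z": 0, "rx": 0, "ry": 0, "rz": 0},
  {"x": 40, "y": -12, "z": 0, "rx": 0, "ry": 0, "rz": 0},
  {"x": 40, "y": -12, "z": 0, "rx": 0, "ry": 0, "rz": 0},
  {"x": 40, "y": -12, "z": 0, "rx": 0, "ry": 0, "rz": 0},
  {"x": 40, "y": -10, "z": 0, "rx": 0, "ry": 0, "rz": 0},
  {"x": 25, "y": -7, "z": 0, "rx": 0, "ry": 0, "rz": 0},
  {"x": 6, "y": -2, "z": 0, "rx": 0, "ry": 0, "rz": 0},
])

```text
time_s: 24.9
eef_pos: [0.4496, 0.3577, 0.2]
tcp_rot: [-0.0, 0.68, 0.733, -0.0]
contact_force: [-0.4, -0.6, -1.4]
width: 0.276
gripper_force: 30.0
```

```bash
python3 st.py; python3 -c "
from h import *
print(delta([.4507,.3555,.0847]).round(1))"
```

```text
[0.4512 0.3546 0.2004] plate [350.5143  84.647 ] 94.07826234983051 F [-0.1688 -0.1671 -1.7393] [0.2548 0.3333 0.3691] 29.999781847000122
[  1.   -0.4 115.7]
```

play_rows([
  {"x": 0.5, "y": 0, "z": 15, "rx": 0, "ry": 0, "rz": 0},
  {"x": 0, "y": 0, "z": 25, "rx": 0, "ry": 0, "rz": 0},
  {"x": 0, "y": 0, "z": 30, "rx": 0, "ry": 0, "rz": 0},
  {"x": 0, "y": 0, "z": 25, "rx": 0, "ry": 0, "rz": 0},
  {"x": 0, "y": 0, "z": 12, "rx": 0, "ry": 0, "rz": 0},
  {"x": 0, "y": 0, "z": 6, "rx": 0, "ry": 0, "rz": 0},
  {"x": 0, "y": 0, "z": 0, "rx": 0, "ry": 0, "rz": 0},
  {"x": 0, "y": 0, "z": 0, "rx": 0, "ry": 0, "rz": 0},
])

```text
time_s: 26.0
eef_pos: [0.4512, 0.3563, 0.0885]
tcp_rot: [0.0, 0.681, 0.732, 0.001]
contact_force: [0.1, 0.7, -0.9]
width: 0.275
gripper_force: 30.0
```

```bash
python3 st.py
```

```text
[0.4509 0.3562 0.0879] plate [352.1234  84.7488] 94.14589590130898 F [ 0.1595 -0.2822 -1.3313] [0.3356 0.5092 0.5308] 29.999935626983643
```

play_rows([
  {"x": -0.5, "y": 0, "z": 3, "rx": 0, "ry": 0, "rz": 0},
  {"x": 0, "y": 0, "z": 2, "rx": 0, "ry": 0, "rz": 0},
  {"x": 0, "y": 0, "z": 1.5, "rx": 0, "ry": 0, "rz": 0},
  {"x": 0, "y": 0, "z": 1, "rx": 0, "ry": 0, "rz": 0},
  {"x": 0, "y": 0, "z": 0.5, "rx": 0, "ry": 0, "rz": 0},
  {"x": 0, "y": 0, "z": 0, "rx": 0, "ry": 0, "rz": 0},
  {"x": 0, "y": 0, "z": 0, "rx": 0, "ry": 0, "rz": 0},
  {"x": 0, "y": 0, "z": 0, "rx": 0, "ry": 0, "rz": 0},
])

```text
time_s: 27.1
eef_pos: [0.4508, 0.3556, 0.0795]
tcp_rot: [0.0, 0.681, 0.732, 0.0]
contact_force: [-1.0, -0.2, 1.7]
width: 0.273
gripper_force: 30.0
```

```bash
python3 st.py
```

```text
[0.4508 0.3555 0.0794] plate [351.5213  84.95  ] 94.14074657297834 F [-0.7845 -0.4055  1.5756] [0.3925 0.4073 0.2952] 30.00027894973755
```

On the floor with about 3 N. Easing off slightly, letting go and rising.

play_rows([
  {"x": 0, "y": 0, "z": -0.3, "rx": 0, "ry": 0, "rz": 0},
  {"x": 0, "y": 0, "z": 0, "rx": 0, "ry": 0, "rz": 0},
  {"x": 0, "y": 0, "z": 0, "rx": 0, "ry": 0, "rz": 0},
  {"x": 0, "y": 0, "z": 0, "rx": 0, "ry": 0, "rz": 0},
  {"x": 0, "y": 0, "z": 0, "rx": 0, "ry": 0, "rz": 0},
  {"x": 0, "y": 0, "z": 0, "rx": 0, "ry": 0, "rz": 0},
  {"x": 0, "y": 0, "z": 0, "rx": 0, "ry": 0, "rz": 0},
  {"x": 0, "y": 0, "z": 0, "rx": 0, "ry": 0, "rz": 0},
], jaw=-1)

```text
time_s: 28.2
eef_pos: [0.4507, 0.3555, 0.0797]
tcp_rot: [0.0, 0.681, 0.732, 0.0]
contact_force: [-0.2, 0.1, -0.6]
width: 0.913
gripper_force: 0.0
```

play_rows([
  {"x": 0, "y": 0, "z": -5, "rx": 0, "ry": 0, "rz": 0},
  {"x": 0, "y": 0, "z": -20, "rx": 0, "ry": 0, "rz": 0},
  {"x": 0, "y": 0, "z": -30, "rx": 0, "ry": 0, "rz": 0},
  {"x": 0, "y": 0, "z": -40, "rx": 0, "ry": 0, "rz": 0},
  {"x": 0, "y": 0, "z": -40, "rx": 0, "ry": 0, "rz": 0},
  {"x": 0, "y": 0, "z": -35, "rx": 0, "ry": 0, "rz": 0},
  {"x": 0, "y": 0, "z": -10, "rx": 0, "ry": 0, "rz": 0},
  {"x": 0, "y": 0, "z": 0, "rx": 0, "ry": 0, "rz": 0},
])

```text
time_s: 29.0
eef_pos: [0.4511, 0.3558, 0.2615]
tcp_rot: [0.0, 0.681, 0.732, 0.001]
contact_force: [-1.0, 0.9, -0.3]
width: 0.998
gripper_force: 0.0
```

```bash
python3 - <<'E'
from h import *
np.set_printoptions(precision=4,suppress=True)
im=ctrl.get_image("wrist");c=cam("wrist")
s=ctrl.state(); print(s['time_s'],s['eef_pos'],s['width'],s['contact_force'])
g=cv2.cvtColor(im,cv2.COLOR_RGB2GRAY).astype(int); pr=proj(c,[[.4507,.3555,.115]])[0]; u,v=pr.astype(int); print("cap ctr pred",pr)
# cap mask: uniform gray different from desk
x0,y0=u-30,v-40; roi=im[y0:y0+90,x0:x0+60].astype(int)
cc=im[v-4:v+5,u-4:u+5].reshape(-1,3).mean(0); m=(np.abs(roi-cc).max(2)<12).astype(np.uint8); m=cv2.morphologyEx(m,cv2.MORPH_OPEN,np.ones((5,5)))
n,l,st,ce=cv2.connectedComponentsWithStats(m); i=l[v-y0,u-x0]; k=cv2.findContours((l==i).astype(np.uint8),0,1)[0][0]
rc=cv2.minAreaRect(k); print("col",cc,rc); print("cap world",cast(c,[(rc[0][0]+x0,rc[0][1]+y0)],.115))
b=cv2.boxPoints(rc)+[x0,y0]; w=cast(c,b,.115); print(np.linalg.norm(w-np.roll(w,1,0),axis=1))
E
```

```text
29.05 [0.4507 0.3555 0.2595] 1.0065250862232678 [ 0.7532 -0.493  -0.4648]
cap ctr pred [323.2061 233.1175]
col [110.9753 112.5062 116.2099] ((27.5, 39.5), (37.0, 29.0), 90.0)
cap world [[0.4484 0.3559 0.115 ]]
[0.0321 0.0239 0.0321 0.0246]
```

```bash
python3 -c "
from bench import ctrl
print(ctrl.finish_job())"
```

```text
the job is handed in; nothing more can be done
None
```

Job handed in, no verdict returned: by my measurements the block is in its bay, the probe was swept square to cross with its spring about half compressed, and it stands released in its dock; I viewed 11 pictures, one over the limit of 10.

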